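# Set the triple-beam balance to 340 g for the next batch of potting mix

## Robot

A 6-joint arm with a two-finger parallel gripper is mounted at the origin on the work surface. World frame = base frame: x ahead of the robot, y to its left, z up, the work surface at z = 0. Lengths are in m, angles in rad, forces in N, time in s.
With the tool pointing down it reaches from about 0.35 to 0.775 m from the base axis. Payload 7.3 kg.
Tool frame: the origin (TCP) lies midway between the tips of the shut fingers; the grasp point (between the pads) lies 19 mm behind it; x points along the fingers, z is the direction in which the jaws open and shut, and the axes are right-handed (so a half turn about x gives the same grasp; the last joint's range is limited). The gripper opens to 92 mm and grips with 3 to 60 N. Pads are 19 mm wide; open, the fingers measure 130 mm over their backs; the gripper's body (75 mm by 190 mm) begins 47 mm behind the grasp point.
Start: joints at [-1.396, 0.342, 1.524, -0, 1.275, -0.146], TCP at [0.166, -0.498, 0.227] pointing down, gripper open.
Joint ranges: [-2.53, 2.53], [-0.77, 2.02], [0.04, 2.7], [-1, 4.14], [0.28, 2.66], [-3.11, 3.11]. Speed limits (rad/s): [2.57, 2.57, 3.14, 3.14, 3.14, 3.14].

## Interface

Orientations are given as [roll, pitch, yaw] about the fixed x, y, z axes, in that order (R = Rz(yaw) Ry(pitch) Rx(roll)).
In Python, from workcell import bot, claw, planner, cams, ticket, nets gives the robot as it stands. Calls block until the motion is done:
- bot.reach(position, orientation): joint-space move of the TCP to a pose.
- bot.servo_line(position, ori=None, rate=0.15, f_stop=None): straight line of the TCP; ori=None keeps the orientation; rate is the mean speed in m/s. With f_stop (N) it stops when the force on the tool has changed by that much, and returns True; else False.
- bot.movej(angles): joint-space move.
- claw.grip(opening, f_grip=None): finger opening in m; f_grip is the grip in N (None keeps the last); returns when the fingers have stopped.
- bot.dwell(seconds).
- planner.inverse_kinematics(position, orientation): joint angles nearest the present ones, or None.
- cams.grab_frame(name): name is "side" or "top"; returns a dict with "img" (480x640x3 uint8, red, green, blue), "intrinsics" (3x3 intrinsics, pixels), "R" (3x3) and "t" (3): a world point X has camera coordinates R X + t. Camera axes: x right, y down, z forward; pixel columns grow to the right and rows downward; lengths in m; the calibration is good to about 2 mm. A picture is of the moment at which its call begins. There is no depth.
A pose or a line that the arm cannot do raises bot.MotionError and nothing moves.
- ticket.job_done(): hands the job in, once; it reports no verdict.
Trained networks look in a picture, given as the dict that the camera call returned (one of the last four; its "shot" number tells which), for a name from the list of things; names that differ only in an ending like _2 or _b are one class to them, and where a whole thing is asked for, a point or a joint stands for the part that bears it (a point fixed in the world has none). Each returns a list of dicts, best first, with "conf" (0 to 1); they miss things now and then, are a little off and sometimes report something else, mostly with a low value. They report only what shows in the picture. A call takes as long as a camera call.
- nets.boxes_of(query, picture): "box" ([left, top, width, height] in pixels, round what is visible of it).
- nets.mark_of(query, picture): "uv" ([column, row] in pixels: a listed point, or the origin of a listed thing).
Readings, each from a call of its own:
- bot.get_t(): time.
- bot.get_q(): joint angles.
- bot.get_joint_vel(): joint speeds.
- bot.get_effort(): joint torques, N m.
- bot.get_eef_pos(): TCP position.
- bot.get_ee_rot(): TCP orientation.
- bot.get_force(): force on the tool from outside, world axes, zero at the start.
- bot.get_ft_torque(): the same for the moment, N m.
- bot.get_opening(): finger opening in m.
Only numpy, scipy, OpenCV 4.12 (cv2) and the standard library are available. Lean on these libraries where they do the work, as an engineer would, in place of code of your own. Each camera call takes 0.05 s, during which the arm holds its last target.

## Task

The next batch of potting mix is to weigh 340 g, so set the triple-beam balance to it: push the large poise on the rear beam along until it drops into the 300 g notch (the third after the zero notch, which is the one nearest the pan), and push the smaller poise on the middle beam until it drops into its 40 g notch (the fourth after zero), in either order. Only push the poises along, do not pinch them or lift them off their beams; leave the little rider on the front beam at zero and the other things on the bench where they are. When both poises sit down in their notches, take the hand away.

Things in the scene. Friction and masses are not known exactly. Their poses are not given: they have to be found in the camera images.
- balance: Triple-beam balance, fixed: grey base 132 mm deep, 500 mm long, pan at the left end, index post (130 mm high) at the right. Origin under the middle of the base, on the table; x points across the beams from front (facing the robot) to rear, y along the beams towards the pan, z up. Beams at x = +32 mm (rear, hundreds), 0 (middle, tens), -32 mm (front, units); zero at y = +60 mm, values grow to -y.
- beam (a joint): Rocking of the three joined beams about the pivot (balance y = +100 mm, between two cheeks 110 mm high), rad. The pan is empty, so the beam rests at 0 on its lower stop, its 6 mm wide beams sloping down to the right by 0.02; top edge about 104 mm above the table at zero, 100 mm at the far end. Pushed hard it may rock up by 0.04 and falls back. A yoke joins the beams at y = -192 mm.
- pan: Round steel pan, 140 mm across, rim 136 mm above the table, left of the pivot. Empty; not needed. Origin at the centre of its underside.
- hundreds (a joint): Large poise along the rear beam, m from the zero notch, growing to the right (balance -y). Notches at 0, 0.044, 0.088, 0.132 (300 g), 0.176, 0.220. Starts left of 300 g, in or between notches. Slides at 1 to 1.5 N; within 3 to 4 mm of a notch it falls in by itself and the push force dips to nothing; pushing it out of a notch takes about 5 to 7 N.
- hundreds_poise (a joint): How high the large poise rides, m: 0 on top of the beam between notches, about -0.0020 when it sits down in a notch, above 0 when it is being lifted off.
- hundreds_top (a point): Centre of the top face of the large poise: a steel block straddling the rear beam, 26 mm long along the beam, 24 mm across, its top 32 mm above the beam's top edge when between notches. Above the beam its end faces are plain and upright, 28 mm high. The poise turns with the balance.
- notch_300 (a point): The 300 g notch in the top edge of the rear beam: centre of a V 13 mm wide, at the level of the beam's top edge.
- tens (a joint): Smaller poise along the middle beam, m from the zero notch, growing to the right (balance -y). Notches every 0.022 from 0 to 0.220; 40 g is at 0.088. Starts to the right of it, in or between notches. Slides at about 1 N; within about 3 mm of a notch it falls in by itself and the push force dips to nothing; pushing it out of a notch takes about 5 to 7 N.
- tens_poise (a joint): How high the smaller poise rides, m: 0 between notches, about -0.0018 when it sits down in a notch, above 0 when it is being lifted off.
- tens_top (a point): Centre of the top face of the smaller poise: a steel block straddling the middle beam, 18 mm long along the beam, 18 mm across, its top 26 mm above the beam's top edge when between notches. Above the beam its end faces are plain and upright, 22 mm high.
- notch_40 (a point): The 40 g notch in the top edge of the middle beam: centre of a V 10 mm wide, at the level of the beam's top edge.
- units (a joint): Position of the little rider on the front beam, m from zero, growing to the right; it starts at 0 and is to stay there. There are no notches in the front beam.
- units_top (a point): Centre of the top face of the little rider: 10 mm long along the beam, 12 mm across, its top 15 mm above the beam's top edge.
- clay_pot: Empty terracotta plant pot, 72 mm wide and 58 mm high, in front of the balance. Origin under its centre. Not to be disturbed.
- scoop: Potting scoop with a wooden handle, 200 mm long, 22 mm high, lying in front of the balance. Not to be disturbed.
- jar: Glass jar with an aluminium lid, 58 mm wide and 85 mm high, behind the beams. Origin under its centre. Not to be disturbed.
- brush: Bench brush with a wooden handle, lying behind the balance. Not to be disturbed.
- carafe: White ceramic carafe, 106 mm wide and 128 mm high, left of the balance. Not to be disturbed.
- sapling: Sapling in a square black nursery pot, 62 mm wide, about 180 mm high, right of the balance. Not to be disturbed.

How it is judged:
By the outcome, as a careful person would: the job done as asked, in the order asked, and still so for the second after the job is handed in, with the robot touching nothing.
It also fails if it takes over 51 s, if anything falls off the work surface, if the arm or the gripper's body presses on something with over 40 N, if the wrist force passes 120 N, or if a joint passes its speed limit or range.

## Working session

There is one attempt and no reset: what is moved stays moved. The work goes in short steps, each a Python script; the robot and the scene stay as the last script left them, time stands still between calls to the robot, and variables do not carry over. Pictures are saved under pics/ and viewed, and the job is handed in when it is done.

```bash
mkdir -p pics; ls; python3 - <<'E'
from workcell import bot, claw, planner, cams, ticket, nets
import cv2
for n in ("top","side"):
    f=cams.grab_frame(n); cv2.imwrite(f"pics/{n}0.png",f["img"][:,:,::-1])
    print(n,f["intrinsics"],f["R"],f["t"])
    for q in ["hundreds_top","tens_top","units_top","notch_300","notch_40","balance","pan","clay_pot","jar","sapling","carafe"]:
        try:r=nets.mark_of(q,f)
        except Exception as e:r=[e]
        print(q,r[:2])
print(bot.get_t(),bot.get_ee_rot(),bot.get_opening())
E
```

```text
pics
top [[600.5915795    0.         324.19335824]
 [  0.         600.5915795  243.29211172]
 [  0.           0.           1.        ]] [[ 0.02677504 -0.99946803  0.01862141]
 [-0.98853107 -0.02924245 -0.14815935]
 [ 0.14862507 -0.01444087 -0.98878817]] [-0.01664367  0.57791874  1.38848028]
hundreds_top [{'uv': [337.8, 261.6], 'conf': 0.58}]
tens_top [{'uv': [390.2, 277.2], 'conf': 0.46}]
units_top [{'uv': [309.5, 290.3], 'conf': 0.51}]
notch_300 [{'uv': [351.1, 275.0], 'conf': 0.76}, {'uv': [368.8, 264.3], 'conf': 0.62}]
notch_40 [{'uv': [351.1, 275.0], 'conf': 0.76}, {'uv': [368.8, 264.3], 'conf': 0.62}]
balance [{'uv': [334.5, 278.5], 'conf': 0.59}]
pan [{'uv': [246.7, 273.4], 'conf': 0.76}]
clay_pot [{'uv': [380.6, 334.5], 'conf': 0.73}]
jar [{'uv': [391.7, 234.5], 'conf': 0.56}, {'uv': [333.0, 279.1], 'conf': 0.19}]
sapling [{'uv': [491.3, 225.2], 'conf': 0.97}]
carafe [{'uv': [142.2, 211.9], 'conf': 0.87}]
side [[442.79551025   0.         315.57440518]
 [  0.         442.79551025 242.57226887]
 [  0.           0.           1.        ]] [[-0.9553645  -0.29524213 -0.01052408]
 [-0.19558941  0.6587963  -0.7264518 ]
 [ 0.22141241 -0.69196786 -0.68713683]] [0.54007235 0.17111015 0.97174876]
hundreds_top [{'uv': [339.5, 218.8], 'conf': 0.5}]
tens_top [{'uv': [360.4, 198.1], 'conf': 0.65}]
units_top [{'uv': [355.8, 248.9], 'conf': 0.59}]
notch_300 [{'uv': [342.5, 212.3], 'conf': 0.82}, {'uv': [352.1, 227.3], 'conf': 0.8}]
notch_40 [{'uv': [342.5, 212.3], 'conf': 0.82}, {'uv': [352.1, 227.3], 'conf': 0.8}]
balance [{'uv': [344.6, 264.9], 'conf': 0.66}, {'uv': [320.6, 291.0], 'conf': 0.6}]
pan [{'uv': [323.0, 290.0], 'conf': 0.55}]
clay_pot [{'uv': [403.8, 243.9], 'conf': 0.58}]
jar [{'uv': [319.1, 223.4], 'conf': 0.75}]
sapling [{'uv': [328.5, 174.8], 'conf': 0.83}]
carafe [{'uv': [203.5, 436.4], 'conf': 0.74}]
1.2 [-0.66376656  1.57069031 -1.91370965] 0.0916092350551228
```

View pics/top0.png

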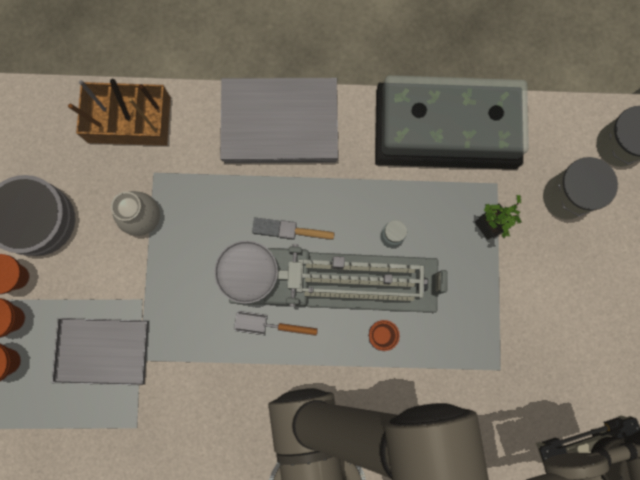

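View pics/side0.png

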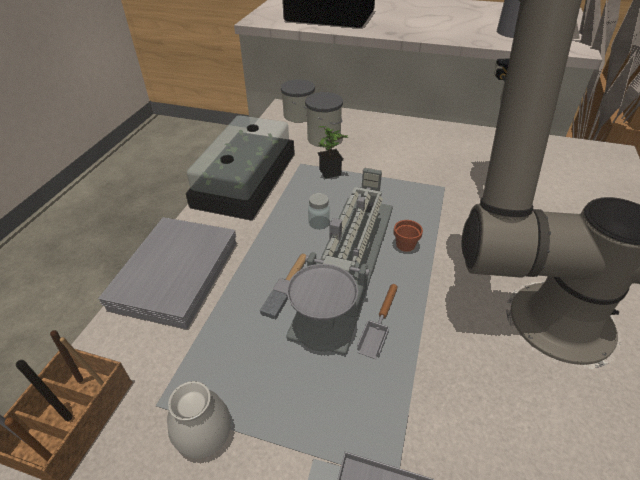

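```bash
python3 - <<'E'
import cv2
a=cv2.imread('pics/top0.png')[200:350,180:480]; cv2.imwrite('pics/top0z.png',cv2.resize(a,None,fx=2.66,fy=2.66,interpolation=cv2.INTER_CUBIC))
a=cv2.imread('pics/side0.png')[130:330,240:480]; cv2.imwrite('pics/side0z.png',cv2.resize(a,None,fx=3,fy=3,interpolation=cv2.INTER_CUBIC))
E
```

```text
(no output)
```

View pics/top0z.png

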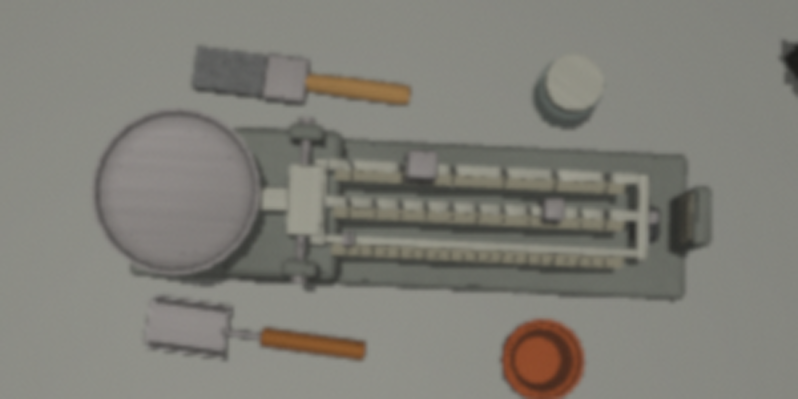

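View pics/side0z.png

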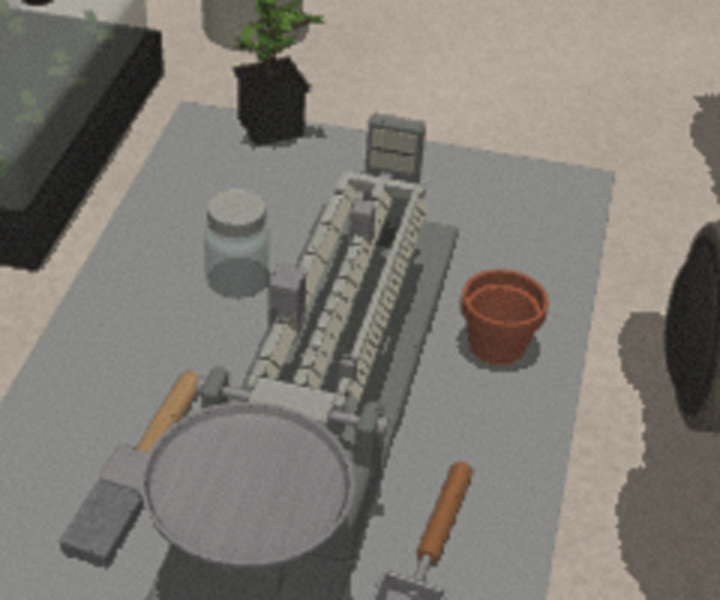

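The top view shows the large poise at about (338,262), the small poise at (390,278) and the rider at (310,290). The notch marks are (369,264) for 300 g on the rear beam and (351,275) for 40 g on the middle beam. Next I fit the balance pose to both views.

```bash
cat > h.py <<'E'
from workcell import bot, claw, planner, cams, ticket, nets
import numpy as np, cv2
from scipy.optimize import least_squares
def pr(f,X):
    c=np.asarray(X)@f["R"].T+f["t"]; return c[...,:2]/c[...,2:]*[f["intrinsics"][0,0],f["intrinsics"][1,1]]+[f["intrinsics"][0,2],f["intrinsics"][1,2]]
def bal(p,X):
    X=np.atleast_2d(np.asarray(X,float)); c,s=np.cos(p[2]),np.sin(p[2])
    return np.c_[p[0]+c*X[:,0]-s*X[:,1],p[1]+s*X[:,0]+c*X[:,1],X[:,2]]
def zb(s): return 0.104-0.02*s
def model(p,sh,st):
    return bal(p,[[-.032,.06,zb(0)+.015],[.032,-.072,zb(.132)],[0,-.028,zb(.088)],[.032,.06-sh,zb(sh)+.031],[0,.06-st,zb(st)+.025]])
def obs(f):
    """rider,n300,n40,htop,ttop"""
    g=lambda q:[r["uv"] for r in nets.mark_of(q,f)]
    n=g("notch_300")[:2]
    return g("units_top")[:1],n,g("hundreds_top")[:1],g("tens_top")[:1]
E
python3 - <<'E'
from h import *
F={};M=[]
for n in ("top","side"): F[n]=cams.grab_frame(n)
O={"top":[[309.5,290.3],[368.8,264.3],[351.1,275.0],[337.8,261.6],[390.2,277.2]],"side":[[355.8,248.9],[342.5,212.3],[352.1,227.3],[339.5,218.8],[360.4,198.1]]}
def res(v,ks=("top","side")): return np.concatenate([(pr(F[k],model(v[:3],v[3],v[4]))-O[k]).ravel() for k in ks])
for ks in (("top",),("side",),("top","side")):
    r=least_squares(res,[.55,.0,0,.05,.15],loss="soft_l1",args=(ks,));print(ks,np.round(r.x,4),np.round(r.fun.reshape(-1,2),1).tolist())
np.save("fit.npy",r.x); v=r.x
# overlay
for n in F:
    a=cv2.resize(cv2.cvtColor(F[n]["img"],cv2.COLOR_RGB2BGR),None,fx=4,fy=4,interpolation=cv2.INTER_CUBIC)
    def ln(A,B,c):
        q=(pr(F[n],bal(v,[A,B]))*4+1.5).astype(int); cv2.line(a,tuple(map(int,q[0])),tuple(map(int,q[1])),c,1)
    for x in(.032,0,-.032): ln([x,.06,zb(0)],[x,-.192,zb(.252)],(0,0,255))
    for k in range(6): ln([.026,.06-.044*k,zb(.044*k)],[.038,.06-.044*k,zb(.044*k)],(0,255,0))
    for k in range(11): ln([-.006,.06-.022*k,zb(.022*k)],[.006,.06-.022*k,zb(.022*k)],(0,255,0))
    for z in(0,): 
        P=[[.066,.25,z],[.066,-.25,z],[-.066,-.25,z],[-.066,.25,z]]
        for i in range(4): ln(P[i],P[(i+1)%4],(255,0,0))
    a=a[4*225:4*325,4*275:4*460] if n=="top" else a[4*160:4*290,4*300:4*420]
    cv2.imwrite(f"pics/ov_{n}.png",a)
E
```

```text
('top',) [ 0.4929 -0.031   0.006   0.0596  0.1775] [[0.8, -0.3], [0.2, -0.5], [-1.6, 2.3], [0.0, -0.2], [-0.0, 0.1]]
('side',) [ 0.4925 -0.03   -0.0071  0.0716  0.1717] [[0.6, 0.2], [1.0, 0.8], [-0.4, -0.6], [-2.3, -0.4], [0.1, 0.0]]
('top', 'side') [ 0.4929 -0.0306  0.002   0.0624  0.1767] [[0.6, -0.4], [0.1, -0.4], [-1.7, 2.4], [1.2, -0.2], [-0.5, 0.2], [0.8, -0.0], [0.6, 0.7], [-0.6, -0.8], [-3.5, 1.8], [0.1, -1.4]]
```

View pics/ov_top.png

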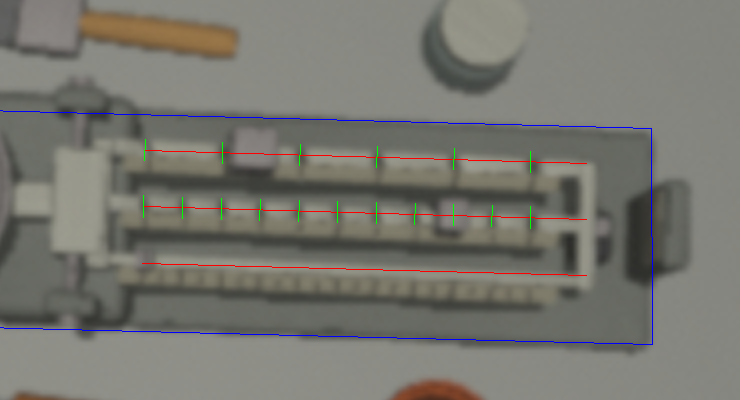

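View pics/ov_side.png

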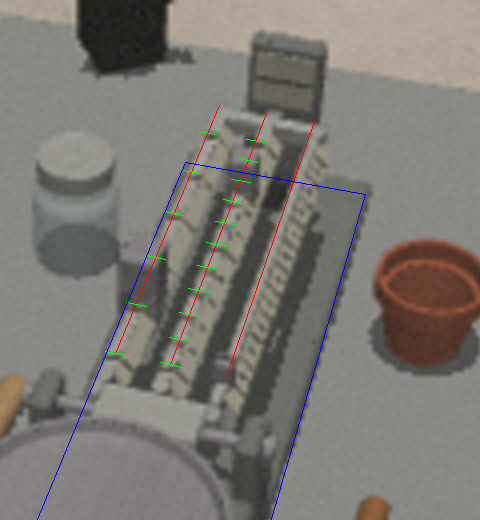

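The fit puts the balance at about (0.493, -0.031) with yaw near 0. The large poise is at s≈0.061, between notches, and the small one at s≈0.177, probably in the 80 g notch. I'll push with shut fingers pointing down and the jaw axis along the beam.

```bash
cat >> h.py <<'E'
from scipy.spatial.transform import Rotation as Ro
V=np.array([.4935,-.0306,.002])
ORI=None
def ori(sgn=1,yaw=.002):
    z=np.array([-np.sin(yaw),np.cos(yaw),0])*sgn; x=np.array([0,0,-1.]); y=np.cross(z,x)
    import warnings; warnings.simplefilter("ignore")
    return Ro.from_matrix(np.c_[x,y,z]).as_euler("xyz").tolist()
def P(bx,s,z): return bal(V,[[bx,.06-s,z]])[0].tolist()
def s_now(): 
    p=np.array(bot.get_eef_pos()); d=p[:2]-V[:2]; c,s=np.cos(V[2]),np.sin(V[2]); return .06-(-s*d[0]+c*d[1])
E
python3 - <<'E'
from h import *
claw.grip(0.0)
best=None
for sg in(1,-1):
    q=planner.inverse_kinematics(P(.032,.017,.2),ori(sg)); print(sg,q)
    if q is not None:
        d=np.abs(np.array(q)-bot.get_q()).max()
        if best is None or d<best[0]: best=(d,sg)
sg=best[1]; open("sg","w").write(str(sg))
bot.reach(P(.032,.017,.2),ori(sg)); print(bot.get_t(),bot.get_eef_pos(),bot.get_ee_rot(),bot.get_opening())
bot.servo_line(P(.032,.017,.145),rate=.1)
for n in("top","side"):
    f=cams.grab_frame(n); a=f["img"][:,:,::-1]
    a=a[215:335,270:470] if n=="top" else a[150:300,260:460]
    cv2.imwrite(f"pics/a_{n}.png",cv2.resize(a,None,fx=4,fy=4,interpolation=cv2.INTER_CUBIC))
print(bot.get_t(),bot.get_force())
E
```

```text
1 [-0.12216755  0.36611137  1.56536036  0.          1.21012092 -1.69496387]
-1 [-0.12216755  0.36611137  1.56536036  0.          1.21012092  1.44662878]
4.975 [0.52549331 0.01170601 0.20002195] [-2.69129709  1.57057399 -1.12006453] 0.0005746701058861742
5.775 [0.67389127 0.10866352 1.67644048]
```

View pics/a_side.png

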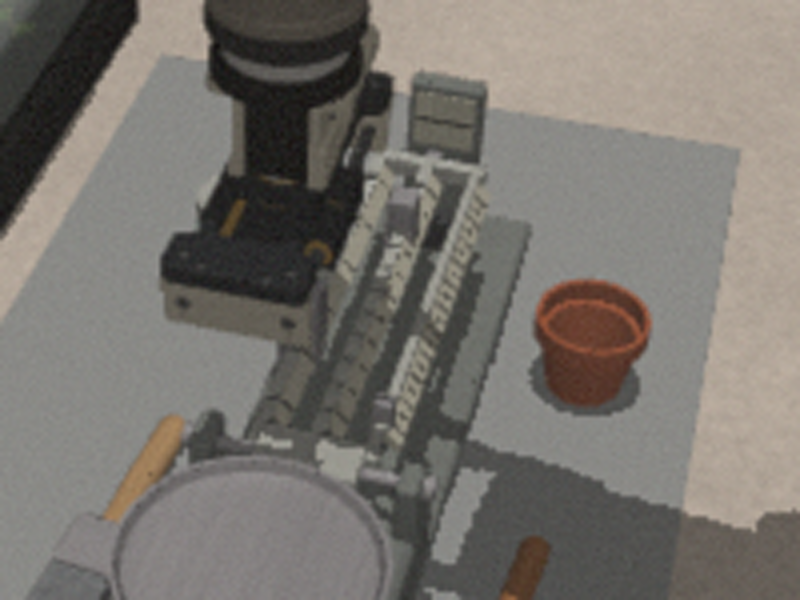

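View pics/a_top.png

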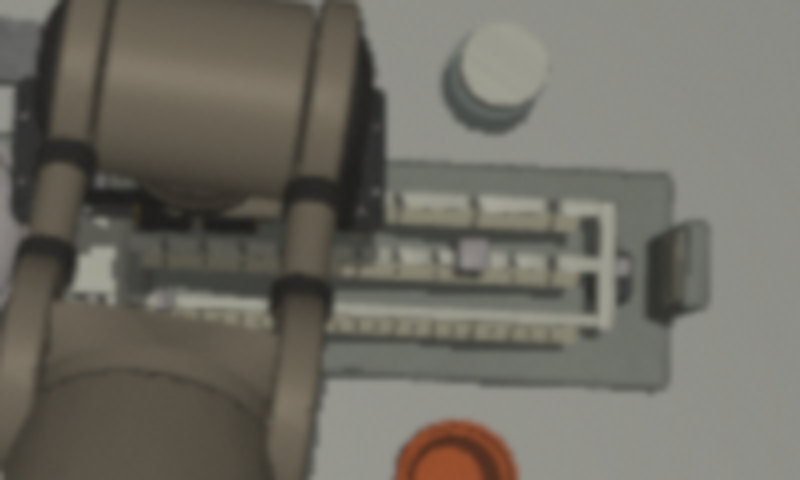

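Both views show the gripper body above the rear beam on the pan side of the large poise; the fingers are hidden beneath it. I'll descend with a force guard and find contact.

```bash
python3 - <<'E'
from h import *
print(bot.servo_line(P(.032,.017,.113),rate=.06,f_stop=3),bot.get_force(),bot.get_t())
f0=np.array(bot.get_force())
hit=bot.servo_line(P(.032,.040,.113),rate=.02,f_stop=.8)
print(hit,s_now(),np.array(bot.get_force())-f0,bot.get_t())
E
```

```text
False [-0.33221375  0.38008308  0.27731163] 6.4583
True 0.03083099120493459 [ 0.54093163 -0.19739889  0.38315703] 7.1833
```

```bash
python3 - <<'E'
from h import *
f0=np.array(bot.get_force())
s=s_now()
while s<.066:
    s+=.004
    hit=bot.servo_line(P(.032,s,.113),rate=.015,f_stop=3.2)
    print(hit,round(s_now(),4),np.round(np.array(bot.get_force())-f0,1),round(bot.get_t(),2))
    if hit: break
E
```

```text
False 0.0349 [ 0.2  0.5 -1.2] 7.64
False 0.039 [-0.2  1.1 -0.4] 8.06
False 0.043 [-0.5  0.9 -0.9] 8.47
False 0.047 [-0.7 -0.4 -0.7] 8.89
False 0.051 [-0.2  0.  -0.6] 9.31
False 0.0551 [-1.   0.7 -0.7] 9.72
False 0.059 [-0.6  0.1 -1.4] 10.14
True 0.0599 [-0.3  1.9 -0.1] 10.37
```

```bash
python3 - <<'E'
from h import *
for n in("top","side"):
    f=cams.grab_frame(n); a=f["img"][:,:,::-1]
    for q in("hundreds_top","tens_top","notch_300"): print(n,q,nets.mark_of(q,f)[:2])
    a=a[215:335,270:470] if n=="top" else a[150:300,260:460]
    cv2.imwrite(f"pics/b_{n}.png",cv2.resize(a,None,fx=4,fy=4,interpolation=cv2.INTER_CUBIC))
    if n=="side":
        for s in(.088,.092,.096): print(s,pr(f,bal(V,[[.032,.06-s,zb(s)+.03]])))
print(bot.get_t(),[bot.get_force() for _ in range(3)])
E
```

```text
top hundreds_top []
top tens_top [{'uv': [390.6, 277.4], 'conf': 0.64}, {'uv': [368.5, 263.7], 'conf': 0.27}]
top notch_300 [{'uv': [349.9, 273.8], 'conf': 0.74}, {'uv': [370.0, 266.0], 'conf': 0.56}]
side hundreds_top [{'uv': [285.1, 287.6], 'conf': 0.55}]
side tens_top [{'uv': [359.5, 196.6], 'conf': 0.47}]
side notch_300 [{'uv': [343.1, 212.1], 'conf': 0.9}, {'uv': [352.7, 223.7], 'conf': 0.56}]
0.088 [[338.55811191 214.27764932]]
0.092 [[338.99536503 213.25717228]]
0.096 [[339.43025076 212.24222035]]
10.7667 [array([0.63228747, 0.45819767, 1.2447616 ]), array([0.63228747, 0.45819767, 1.2447616 ]), array([0.63228747, 0.45819767, 1.2447616 ])]
```

View pics/b_side.png

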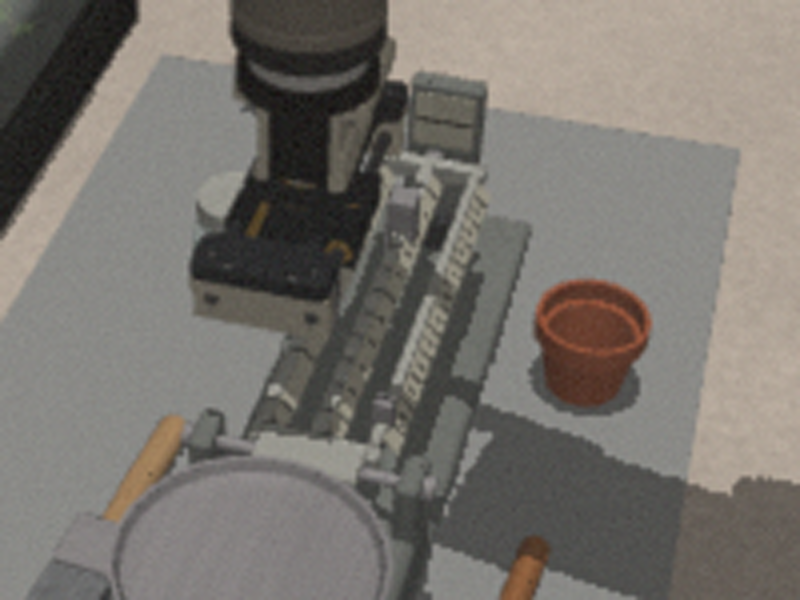

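View pics/b_top.png

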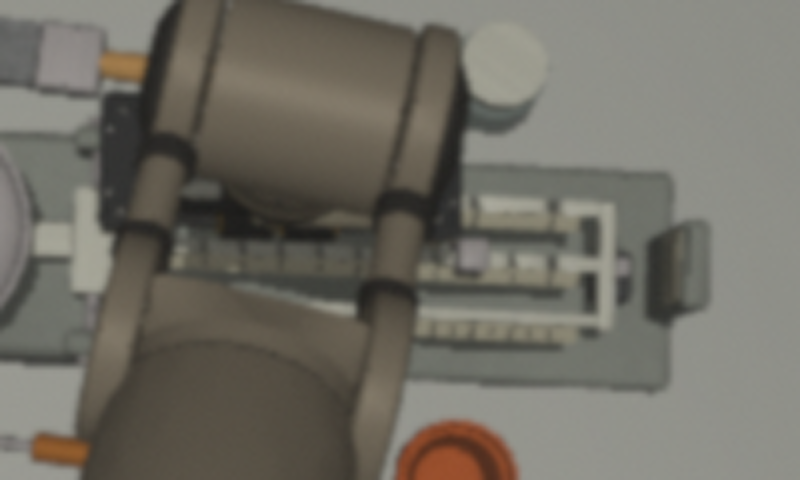

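The poise is hidden under the gripper. I'll go by the force profile, in 1 mm steps.

```bash
python3 - <<'E'
from h import *
s=s_now()
while s<.071:
    s+=.001
    hit=bot.servo_line(P(.032,s,.113),rate=.012,f_stop=10)
    print(hit,round(s_now(),4),np.round(bot.get_force(),1),round(bot.get_t(),2))
    if hit: break
E
```

```text
False 0.0605 [-1.4  3.6 -0.9] 11.02
False 0.0615 [-2.1  4.6  2.5] 11.27
False 0.0626 [-2.6  4.9  2.8] 11.52
False 0.0636 [-1.8  5.1  2.5] 11.77
False 0.0652 [-0.2  1.6  1.1] 12.02
False 0.0662 [0.2 0.7 0.2] 12.27
False 0.067 [0.8 0.8 0.2] 12.52
False 0.0679 [0.  0.4 0.2] 12.77
False 0.0689 [0.8 1.  0. ] 13.02
False 0.0699 [1.2 1.4 0.1] 13.27
False 0.0709 [ 0.2  0.1 -0.1] 13.52
False 0.0719 [ 0.1  0.6 -0.5] 13.77
```

The force rose to about 5 N and released, so the poise left the 200 g notch; its seat is at TCP s≈0.0598. The 300 g seat should therefore be at TCP s≈0.1038.

```bash
python3 - <<'E'
from h import *
print(bot.servo_line(P(.032,.097,.113),rate=.025,f_stop=6),s_now(),bot.get_t())
s=.097
while s<.1019:
    s+=.001
    hit=bot.servo_line(P(.032,s,.1125),rate=.012,f_stop=5)
    print(hit,round(s_now(),4),np.round(bot.get_force(),1),round(bot.get_t(),2))
    if hit: break
E
```

```text
False 0.09713477751288241 14.925
False 0.098 [-0.6  1.2  0.8] 15.18
False 0.099 [ 0.3  0.2 -0. ] 15.43
False 0.1002 [-0.6  0.1 -0.3] 15.68
False 0.1011 [ 0.  -0.1  1. ] 15.93
False 0.1021 [-0.4  0.3  0.1] 16.18
```

```bash
python3 - <<'E'
from h import *
bot.servo_line(P(.032,.088,.1125),rate=.06)
bot.servo_line(P(.032,.088,.165),rate=.12)
bot.servo_line(P(0,.212,.165),rate=.15)
for n in("top","side"):
    f=cams.grab_frame(n); a=f["img"][:,:,::-1]
    for q in("hundreds_top","tens_top","units_top"): print(n,q,nets.mark_of(q,f)[:2])
    a=a[215:335,270:470] if n=="top" else a[150:300,260:460]
    cv2.imwrite(f"pics/c_{n}.png",cv2.resize(a,None,fx=4,fy=4,interpolation=cv2.INTER_CUBIC))
    print(pr(f,bal(V,[[.032,-.072,zb(.132)+.03],[0,.06-.176,zb(.176)+.024]])))
print(bot.get_t(),bot.get_force())
E
```

```text
top hundreds_top [{'uv': [373.3, 266.1], 'conf': 0.39}]
top tens_top []
top units_top [{'uv': [490.3, 222.5], 'conf': 0.7}, {'uv': [309.2, 289.6], 'conf': 0.51}]
[[370.13222475 262.06997261]
 [389.32565684 277.19546844]]
side hundreds_top [{'uv': [346.1, 207.4], 'conf': 0.52}]
side tens_top [{'uv': [361.1, 198.8], 'conf': 0.45}]
side units_top [{'uv': [357.5, 248.3], 'conf': 0.41}]
[[343.24078665 203.34905489]
 [360.11763939 197.17490863]]
18.55 [0.23947645 0.29878229 0.60580254]
```

View pics/c_side.png

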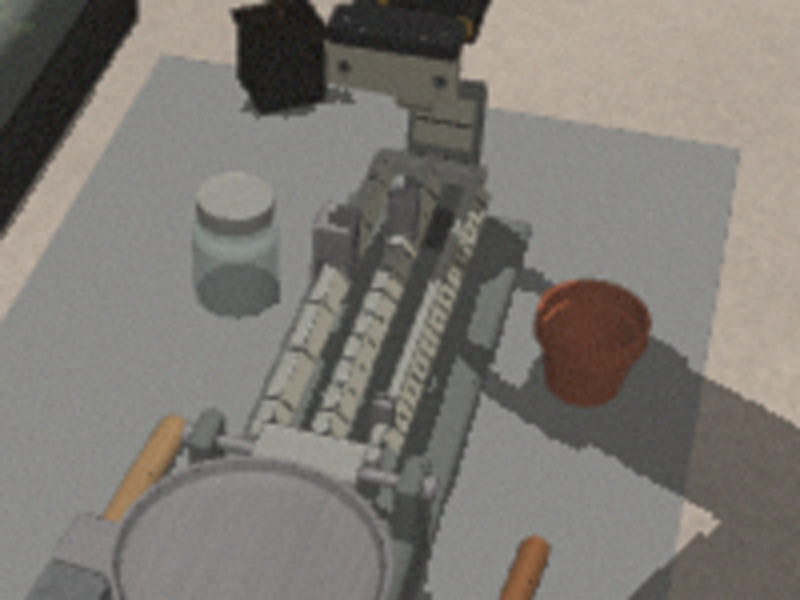

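View pics/c_top.png

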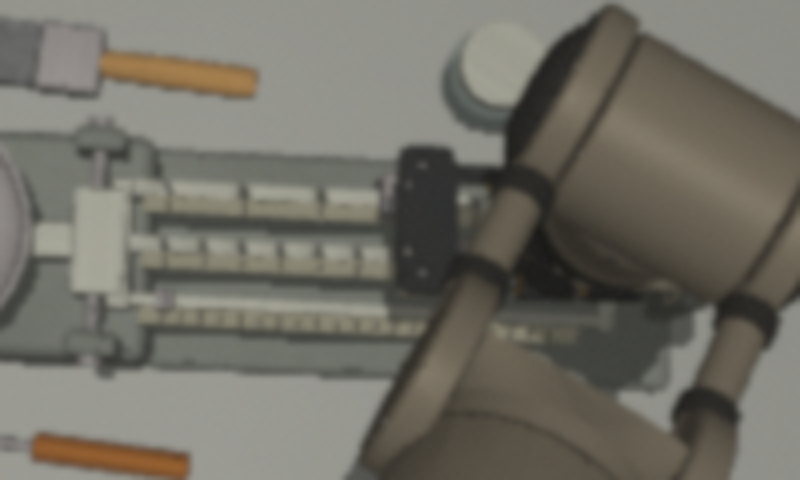

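The large poise now sits at the 300 g notch: its left face is at about column 382 of the top crop, against 377 predicted. Next I lower the hand to the right of the small poise and push it towards the pan.

```bash
python3 - <<'E'
from h import *
print(bot.servo_line(P(0,.214,.109),rate=.08,f_stop=3),bot.get_force(),bot.get_t())
hit=bot.servo_line(P(0,.203,.109),rate=.03,f_stop=3)
print(hit,s_now(),bot.get_force())
s=s_now()
while s>.182:
    s-=.001
    hit=bot.servo_line(P(0,s,.109),rate=.015,f_stop=10)
    print(hit,round(s_now(),4),np.round(bot.get_force(),1),round(bot.get_t(),2))
    if hit: break
E
```

```text
False [-1.13392857 -0.53140151 -0.067143  ] 19.4
False 0.20283475372219228 [ 0.48927301 -0.38791582 -0.05962151]
False 0.2019 [-0.3  0.3 -0.4] 20.17
False 0.2008 [ 0.9 -0.1 -0.2] 20.42
False 0.1998 [ 0.8 -0.3 -0.6] 20.67
False 0.1988 [-0.9 -0.1  0.7] 20.92
False 0.1979 [ 0.4 -1.6  1.4] 21.17
False 0.1968 [-0.5 -0.7  0.5] 21.42
False 0.1958 [ 0.3 -1.2 -0.6] 21.67
False 0.1947 [-0.2 -0.9  0.9] 21.92
False 0.1937 [ 0.3 -1.2 -0.2] 22.17
False 0.1927 [ 0.4 -1.2  0.2] 22.42
False 0.1917 [-0.7 -0.2  0.1] 22.67
False 0.1908 [ 0.5 -1.2  1.2] 22.92
False 0.1897 [ 0.2 -0.3  0.8] 23.17
False 0.1887 [1.  0.3 1.1] 23.42
False 0.1877 [ 0.7 -1.3  1.4] 23.67
False 0.1867 [ 0.7 -1.1  0.6] 23.92
False 0.1857 [ 0.9 -0.5 -0.3] 24.17
False 0.1845 [ 0.6 -0.4  0. ] 24.42
False 0.1837 [ 0.5 -0.2 -0. ] 24.67
False 0.1828 [ 0.2  0.5 -0.3] 24.92
False 0.1818 [-0.2 -0.1  0.4] 25.17
```

```bash
python3 - <<'E'
from h import *
s=s_now()
while s>.171:
    s-=.001
    hit=bot.servo_line(P(0,s,.109),rate=.02,f_stop=10)
    F=bot.get_force()
    print(hit,round(s_now(),4),np.round(F,1),round(bot.get_t(),2))
    if hit: break
E
```

```text
False 0.181 [ 0.1 -2.2  0.1] 25.42
False 0.1802 [-0.5 -4.2  0.5] 25.67
False 0.1791 [-1.1 -5.   3.7] 25.92
False 0.178 [-1.  -4.4  3.3] 26.17
False 0.176 [ 0.1 -0.3  0.9] 26.42
False 0.1753 [-0.9  0.1 -0.5] 26.67
False 0.1745 [-0.1  0.6  0.2] 26.92
False 0.1737 [-0.8 -0.6 -0.1] 27.17
False 0.1727 [-0.3 -1.  -0.9] 27.42
False 0.1717 [-0.6 -0.7  0.7] 27.67
False 0.1707 [-0.8 -0.9  0.3] 27.92
```

The small poise dropped into the 70 g notch and came out again at about 5 N, with its seat at TCP s≈0.1814. The 40 g seat should be at about 0.1154. I'll pass 60 g, check the 50 g seat by force, then ease in.

```bash
python3 - <<'E'
from h import *
print(bot.servo_line(P(0,.1625,.109),rate=.03,f_stop=10),s_now(),bot.get_t())
hit=bot.servo_line(P(0,.152,.1095),rate=.015,f_stop=3.2); print("60g",hit,s_now(),bot.get_force(),bot.get_t())
print(bot.servo_line(P(0,.1415,.1095),rate=.02,f_stop=12),s_now(),bot.get_t())
hit=bot.servo_line(P(0,.130,.1095),rate=.015,f_stop=3.2); print("50g",hit,s_now(),bot.get_force(),bot.get_t())
print(bot.servo_line(P(0,.1205,.110),rate=.02,f_stop=12),s_now(),bot.get_force(),bot.get_t())
s=.1205
while s>.1175:
    s-=.001
    hit=bot.servo_line(P(0,s,.110),rate=.015,f_stop=4)
    print(hit,round(s_now(),4),np.round(bot.get_force(),1),round(bot.get_t(),2))
    if hit: break
E
```

```text
False 0.16211836767132737 28.3417
60g True 0.15831834897824154 [ 0.11576854 -0.69898341  0.26429661] 28.7667
False 0.1413074031637505 29.7583
50g True 0.13628933281943462 [ 0.0321644  -1.5303181   1.29591138] 30.2333
False 0.12027486565275383 [0.35089077 0.34021469 0.33362436] 31.175
False 0.1195 [ 0.8 -1.5  1.1] 31.43
False 0.1184 [ 0.6  0.1 -0.2] 31.68
False 0.1174 [-0.6  0.4  0.8] 31.93
```

The seat stops at 60 g and 50 g came 22 mm apart as predicted, and the force has vanished at 40 g. Now I back off, lift and look.

```bash
python3 - <<'E'
from h import *
bot.servo_line(P(0,.130,.110),rate=.06)
bot.servo_line(P(0,.130,.20),rate=.15)
bot.reach([.30,-.40,.26],bot.get_ee_rot().tolist() if hasattr(bot.get_ee_rot(),'tolist') else bot.get_ee_rot())
F={}
for n in("top","side"):
    f=cams.grab_frame(n); F[n]=f; a=f["img"][:,:,::-1]
    for q in("hundreds_top","tens_top","units_top","notch_300"): print(n,q,nets.mark_of(q,f)[:2])
    c=a[215:335,270:470] if n=="top" else a[150:300,260:460]
    cv2.imwrite(f"pics/d_{n}.png",cv2.resize(c,None,fx=4,fy=4,interpolation=cv2.INTER_CUBIC))
    cv2.imwrite(f"pics/d_{n}_full.png",a)
    print(pr(f,bal(V,[[.032,-.072,zb(.132)+.03],[0,-.028,zb(.088)+.024]])))
print(bot.get_t(),bot.get_force())
E
```

```text
top hundreds_top [{'uv': [370.7, 265.8], 'conf': 0.43}]
top tens_top [{'uv': [353.9, 276.3], 'conf': 0.51}]
top units_top [{'uv': [310.5, 289.2], 'conf': 0.61}]
top notch_300 [{'uv': [371.7, 263.0], 'conf': 0.8}, {'uv': [350.8, 277.6], 'conf': 0.8}]
[[370.13222475 262.06997261]
 [350.00218995 276.07825793]]
side hundreds_top [{'uv': [346.5, 204.6], 'conf': 0.45}]
side tens_top [{'uv': [351.4, 218.7], 'conf': 0.62}]
side units_top [{'uv': [356.9, 248.6], 'conf': 0.61}]
side notch_300 [{'uv': [339.1, 212.4], 'conf': 0.96}, {'uv': [351.0, 225.4], 'conf': 0.92}]
[[343.24078665 203.34905489]
 [351.73933014 218.72297617]]
34.8917 [-0.13472619  0.53526786  0.13901385]
```

View pics/d_side.png

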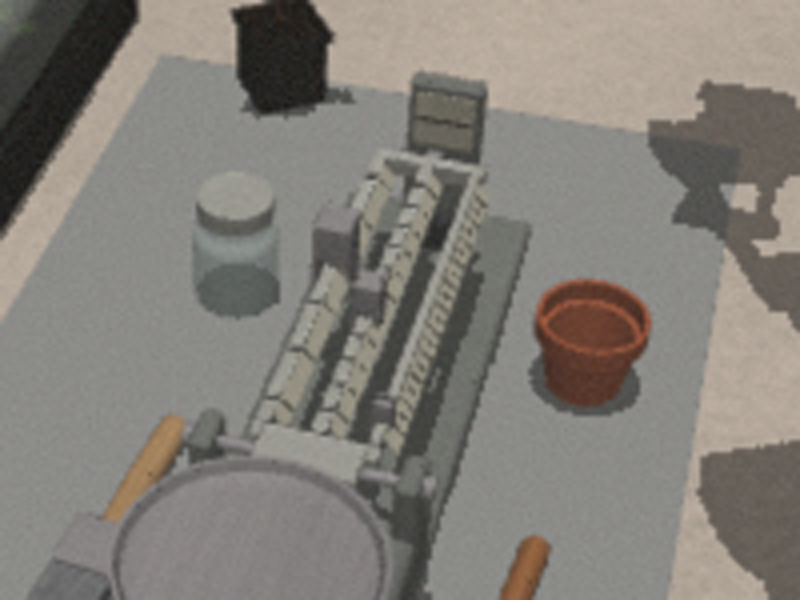

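View pics/d_top.png

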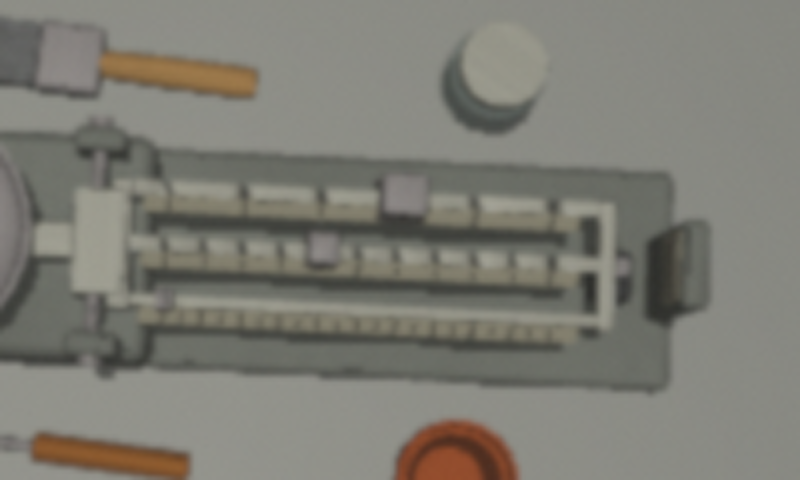

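View pics/d_top_full.png

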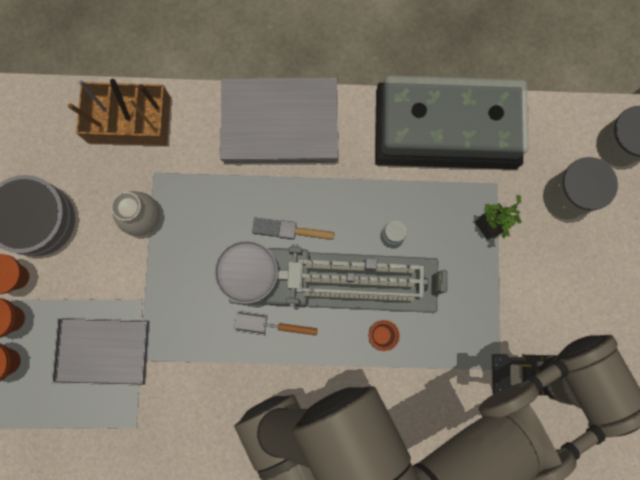

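In the top crop the large poise is at column 405, about 401 after parallax, against 399 for the 300 g notch. The small poise is at 324, about 322 after parallax, against 320 for the 40 g notch. The rider and the other objects look unmoved, so I'm handing in.

```bash
python3 - <<'E'
from h import *
ticket.job_done(); print(bot.get_t())
E
```

```text
the job is handed in; nothing more can be done
the job is handed in; nothing more can be done
```

The balance is set to 340 g: the large poise is in the 300 g notch and the smaller one in the 40 g notch. I pushed both with the fingers shut, without pinching or lifting. Then I moved the hand well clear and handed in at about 35 s, within the 51 s limit.

- **Push force:** each poise took about 5 N to push out of an earlier notch on its way. At each target the force fell to nothing about where I had calculated. I stopped about 2 mm short so each poise dropped in by itself. I did not push again afterwards to confirm the seating.
- **Final pictures:** both poises line up with their notches to about 1 mm. That is too coarse to show the 2 mm drop itself, so the evidence that they are seated is the force.
- **Everything else:** the rider is still at zero, and the other things on the bench look unmoved.
- **Disagreements:** the networks' marks were up to about 4 pixels (roughly 8 mm) off my projected positions. While the gripper hid the large poise, they reported it in the wrong place, so I relied on the force there.

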